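# Put the push blocks away under the dust board, in mirrored order

## Robot

A 6-joint arm with a two-finger parallel gripper is mounted at the origin on the work surface. World frame = base frame: x ahead of the robot, y to its left, z up, the work surface at z = 0. Lengths are in m, angles in degrees, forces in N, time in s.
With the tool pointing down it reaches from about 0.3 to 0.75 m from the base axis. Payload 8.5 kg.
Tool frame: the origin (TCP) lies at the very end of the fingers, on their centre line; the grasp point (between the pads) lies 19 mm behind it (env.grip_point_offset is the distance from the TCP to the grasp point, in m); z points along the fingers, y is the direction in which the jaws open and shut (so a half turn about z gives the same grasp; the last joint's range is limited). The gripper opens to 85 mm and grips with 20 to 120 N. Pads are 22 mm wide; open, the fingers measure 114 mm over their backs; the gripper's body (76 mm by 85 mm) begins 54 mm behind the grasp point. The pads swing forward as they close: fully open they stand 13 mm farther back than shut.
Start: joints at [-80.919, 21.807, 74.336, -0, 83.858, -12.336], TCP at [0.201, -0.512, 0.231] pointing down, gripper open.
Joint ranges: [-178.18, 178.18], [-50.72, 133.34], [12.68, 142.11], [-81.47, 261.47], [9.98, 163.14], [-165.26, 165.26]. Speed limits (degrees/s): [136.94, 136.94, 180, 180, 180, 180].

## Interface

Orientations are given as a 3x3 rotation matrix whose columns are the frame's x, y, z axes.
In Python, from rig import env gives the robot as it stands.
- The arm moves only by the tool move_arm, never from a script. Its argument "moves" is a list of rows, each a list of 4 numbers: the shift along the tool's x, y, z in mm, then the turn about the tool's z in rad. In form: [[tx, ty, tz, spin], ...]. A call has 1 to 20 rows; each row is the pose to reach, as a shift and turn from the pose commanded when the call began, along the tool's axes at that moment; what a row does not reach only later rows make up. A row lasts 1/10 s, in which the tool goes at most 50 mm and 8.59 degrees, less where a joint would pass 70% of its speed; a pose out of reach is approached as far as the arm can. A call with a gripper value outside its range is refused whole. "grip" is the closure, from 0 (fully open) to 1 (shut), set as the call begins (left out, the last holds). The fingers move at their own pace and stop on an object; "grip_force" is the grip in N (left out, the last holds). Time passes only in rows, so rows that repeat a pose let the fingers close. It gives the time, the measured TCP pose, the force and the opening at its end, in the units of the state.
- env.observe(): the state, without advancing time (a new reading comes with each control period).
- env.get_image(name): name is "scene" or "top"; returns the picture (420x560x3 uint8, red, green, blue); there is no depth.
- env.get_calibration(name): a dict with "fovy" (degrees; the focal length in pixels is half the picture's height over the tangent of half this angle, whatever the lens; pixels are square), "cx", "cy" (the principal point, pixels), "extrinsics" (4x4, takes a point from world to camera coordinates). Camera axes: x right, y up, looking along -z (the intrinsics and any distortion apply to the point x, -y, -z); pixel columns grow to the right and rows downward; lengths in m; the calibration is good to about 2 mm. A picture is of the moment at which its call begins. get_calibration takes no time and is no camera call.
- env.close_job(): hands the job in, once; it reports no verdict.
Trained networks look in the newest picture that a camera, given by its name, has taken for a name from the list of things; names that differ only in an ending like _2 or _b are one class to them, and where a whole thing is asked for, a point or a joint stands for the part that bears it (a point fixed in the world has none). Each returns a list of dicts, best first, with "conf" (0 to 1); they miss things now and then, are a little off and sometimes report something else, mostly with a low value. They report only what shows in the picture. A call takes as long as a camera call. They do not tell look-alikes from the thing itself.
- env.silhouettes(camera, name): "region" (420x560 bool, what is visible of it) and "point" ([row, column] in pixels, amid what is visible of it).
- env.tip_of(camera, name): "point" ([row, column] in pixels: a listed point, or the origin of a listed thing).
The state is a dict: "time_s": time; "q": joint angles; "qvel": joint speeds; "joint_efforts": joint torques, N m; "position": TCP position; "tool_rot": TCP orientation; "ft_force": force on the tool from outside, world axes, zero at the start; "wrist_torque": the same for the moment, N m; "grip_width": finger opening in m.
Only numpy, scipy, OpenCV 4.12 (cv2) and the standard library are available. Lean on these libraries where they do the work, as an engineer would, in place of code of your own. Each camera call takes 0.05 s, during which the arm holds its last target.

## Task

Move the four push blocks from the open bench rack to the steel rack with the dust board, one to a lane, in mirrored order: the block nearest the steel rack goes into the steel rack's lane nearest the bench rack, the next into the next lane, and so on, so that the farthest ends in the farthest lane. Lay each block flat in its lane, handle towards the robot, and slide it straight in until its nose is fully home at the back under the board; leave all four there, released and at rest.

Things in the scene. Friction and masses are not known exactly. Their poses are not given: they have to be found in the camera images.
- square_block: Loose wooden push block, 0.15-0.3 kg: square nose; handle 46 long, flat top. Sizes in mm. Base 120 long (x), 44 wide (y), 20 high. Upright handle 24 wide (y), flat-sided, centred 25 behind (-x of) the origin, top 66 above the underside; grip it across its width from above. Origin: middle of the underside; +x to the nose (tip at 60), z up.
- pointed_block: Loose wooden push block, 0.15-0.3 kg: nose tapering to a point; handle a stub 24 long. Sizes in mm. Base 120 long (x), 44 wide (y), 20 high. Upright handle 24 wide (y), flat-sided, centred 25 behind (-x of) the origin, top 66 above the underside; grip it across its width from above. Origin: middle of the underside; +x to the nose (tip at 60), z up.
- round_block: Loose wooden push block, 0.15-0.3 kg: half-round nose; handle 46 long, top half-round from the side. Sizes in mm. Base 120 long (x), 44 wide (y), 20 high. Upright handle 24 wide (y), flat-sided, centred 25 behind (-x of) the origin, top 66 above the underside; grip it across its width from above. Origin: middle of the underside; +x to the nose (tip at 60), z up.
- forked_block: Loose wooden push block, 0.15-0.3 kg: nose split into two prongs; handle stem 30 long under a 58 long, 12 high cap. Sizes in mm. Base 120 long (x), 44 wide (y), 20 high. Upright handle 24 wide (y), flat-sided, centred 25 behind (-x of) the origin, top 66 above the underside; grip it across its width from above. Origin: middle of the underside; +x to the nose (tip at 60), z up.
- pad1: One of four like fixed grey pads in the bench rack, 140 x 62 x 6 mm; the square block starts on it, roughly along it. Which pad lies where in the row varies. Origin: middle of the underside; x along the pad, y along the row.
- pad2: One of four like fixed grey pads in the bench rack, 140 x 62 x 6 mm; the pointed block starts on it, roughly along it. Which pad lies where in the row varies. Origin: middle of the underside; x along the pad, y along the row.
- pad3: One of four like fixed grey pads in the bench rack, 140 x 62 x 6 mm; the round block starts on it, roughly along it. Which pad lies where in the row varies. Origin: middle of the underside; x along the pad, y along the row.
- pad4: One of four like fixed grey pads in the bench rack, 140 x 62 x 6 mm; the forked block starts on it, roughly along it. Which pad lies where in the row varies. Origin: middle of the underside; x along the pad, y along the row.
- bench_rack: Fixed open wooden rack, 170 (x) x 330 (y) mm, with pads in a row at y = -117, -39, 39, 117 mm. Pad tops are 18 mm, its edging (both ends and +x side) 35 mm above the origin. It may stand left or right of the steel rack. Origin: middle of the underside; +x away from the robot.
- cover_rack: Fixed steel rack, mm: floor 150 (x) x 330 (y), top at z 10. Lanes along x at y -117, -39, 39, 117, 70 wide between 10 high strips, open at -x. Dust board over x 15 to 75, z 38 to 50: only noses slide in below it, towards +x. Back stop face at x 63; a block is home with its origin at x 0 to 3. Origin: middle of the underside; +x away from the robot.
Not all that is in view belongs to the job. Leave any orange or red look-alike of the round_block alone.

How it is judged:
By the outcome, as a careful person would: the job done as asked, in the order asked, and still so for the second after the job is handed in, with the robot touching nothing.
It also fails if it takes over 115 s, if anything falls off the work surface, if the arm or the gripper's body presses on something with over 40 N, if the wrist force passes 120 N, or if a joint passes its speed limit or range.

## Working session

There is one attempt and no reset: what is moved stays moved. The work goes in short steps, Python scripts to look and compute and a tool call to move; the robot and the scene stay as the last step left them, time stands still between calls to the robot, and variables do not carry over. Pictures are saved under pics/ and viewed, and the job is handed in when it is done.

Besides the shell and the picture viewer there is one more tool, called after "Emit:" as name(argument=value, ...), one argument or row to a line, values as JSON. move_arm: Moves the arm, as the interface text tells. Its arguments: {"type":"object","properties":{"moves":{"type":"array"},"grip":{"type":"number"},"grip_force":{"type":"number"}},"required":["moves"]}

```bash
ls; mkdir -p pics
python3 - <<'E'
from rig import env
import cv2
for n in("scene","top"):
    im=env.get_image(n); cv2.imwrite(f"pics/{n}0.png",im[:,:,::-1]); print(env.get_calibration(n))
s=env.observe()
for k in s: print(k,s[k])
E
```

```text
pics
{'fovy': 55.187904050033886, 'cx': 273.92949141848345, 'cy': 202.89340017138812, 'extrinsics': array([[-0.52269051,  0.85251331, -0.00395957,  0.31887195],
       [-0.72404648, -0.44146381,  0.5299683 ,  0.38982759],
       [ 0.45005703,  0.27987631,  0.84800821, -1.3909069 ],
       [ 0.        ,  0.        ,  0.        ,  1.        ]])}
{'fovy': 49.60090893081212, 'cx': 271.9813400917709, 'cy': 210.70685346210692, 'extrinsics': array([[-0.0164635 , -0.99979519, -0.01177   ,  0.02388466],
       [ 0.99464846, -0.01757731,  0.10181101, -0.57385386],
       [-0.10199705, -0.01003085,  0.99473413, -1.12206559],
       [ 0.        ,  0.        ,  0.        ,  1.        ]])}
time_s 0.1
q [-8.09182161e+01  2.18383859e+01  7.43790199e+01  9.63077068e-04
  8.38586700e+01 -1.23367999e+01]
qvel [-0.00134231 -0.00454363 -0.09630315  0.02150231  0.07477886 -0.05537967]
joint_efforts [ 2.69322096e-03 -4.49218369e+01 -2.31655383e+01 -2.00152290e-04
  3.70420530e-03  2.92997584e-05]
position [ 0.20079916 -0.51175579  0.23076994]
tool_rot [[ 9.30938110e-01  3.65176942e-01 -1.93078088e-04]
 [ 3.65176869e-01 -9.30937231e-01  1.31376485e-03]
 [ 3.00013050e-04 -1.29354142e-03 -9.99999118e-01]]
ft_force [-0.45941765 -0.93914493  0.08249387]
wrist_torque [-0.04056439  0.06831204  0.01922296]
grip_width 0.08525259548012716
```

View pics/scene0.png

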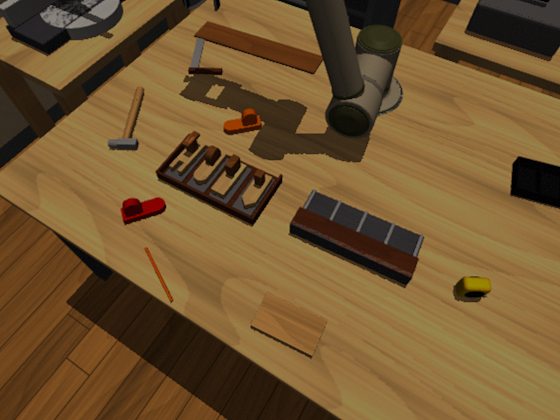

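View pics/top0.png

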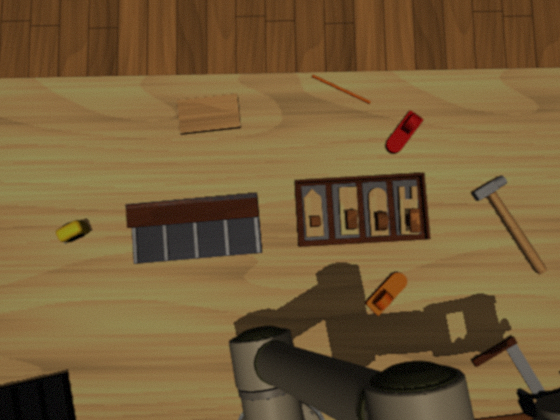

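The top view has +x up and +y left. The steel rack is left at about (195,228) and the bench rack right at (362,210). The blocks from the steel rack outward look like pointed, square, round and forked. Next I'll measure them.

```bash
cat > h.py <<'E'
from rig import env
import numpy as np, cv2
from scipy.optimize import least_squares
H,W=420,560
def cal(n):
    c=env.get_calibration(n); f=H/2/np.tan(np.radians(c["fovy"]/2)); return f,c["cx"],c["cy"],np.array(c["extrinsics"])
CAL={n:cal(n) for n in("scene","top")}
def proj(n,P):
    f,cx,cy,E=CAL[n]; P=np.atleast_2d(P); p=P@E[:3,:3].T+E[:3,3]
    return np.c_[cx+f*p[:,0]/-p[:,2], cy+f*(-p[:,1])/-p[:,2]]   # col,row
def ray(n,rc,z):
    f,cx,cy,E=CAL[n]; r,c=rc
    d=E[:3,:3].T@np.array([(c-cx)/f,-(r-cy)/f,-1.]); o=-E[:3,:3].T@E[:3,3]
    return o+d*(z-o[2])/d[2]
E
python3 - <<'E'
from h import *
for n in("top","scene"):
    for k in["cover_rack","bench_rack","square_block","pointed_block","round_block","forked_block","pad1","pad2","pad3","pad4"]:
        z=0.012+0.006 if "block" in k else (0.012 if "pad" in k else 0)
        for d in env.tip_of(n,k)[:3]: print(n,k,round(d["conf"],2),np.round(d["point"],1),np.round(ray(n,d["point"],z),4))
s=env.observe();print(s["time_s"])
E
```

```text
top cover_rack 0.8 [229.4 195.9] [0.532  0.2125 0.    ]
top square_block 0.25 [212.4 312.1] [ 0.5692 -0.0882  0.018 ]
top pointed_block 0.91 [212.3 315.1] [ 0.5693 -0.0959  0.018 ]
top round_block 0.96 [208.7 375.6] [ 0.5758 -0.2504  0.018 ]
top round_block 0.88 [291.1 385.4] [ 0.3678 -0.2667  0.018 ]
top round_block 0.68 [134.8 405.4] [ 0.7672 -0.3352  0.018 ]
top forked_block 0.74 [206.  404.4] [ 0.5815 -0.324   0.018 ]
top forked_block 0.65 [209.7 406. ] [ 0.5719 -0.3276  0.018 ]
top pad1 0.89 [207.1 373.5] [ 0.5807 -0.2465  0.012 ]
top pad1 0.86 [211.6 346.2] [ 0.5703 -0.1762  0.012 ]
top pad1 0.85 [212.3 312.1] [ 0.57   -0.0887  0.012 ]
top pad2 0.89 [207.1 373.5] [ 0.5807 -0.2465  0.012 ]
top pad2 0.86 [211.6 346.2] [ 0.5703 -0.1762  0.012 ]
top pad2 0.85 [212.3 312.1] [ 0.57   -0.0887  0.012 ]
top pad3 0.89 [207.1 373.5] [ 0.5807 -0.2465  0.012 ]
top pad3 0.86 [211.6 346.2] [ 0.5703 -0.1762  0.012 ]
top pad3 0.85 [212.3 312.1] [ 0.57   -0.0887  0.012 ]
top pad4 0.89 [207.1 373.5] [ 0.5807 -0.2465  0.012 ]
top pad4 0.86 [211.6 346.2] [ 0.5703 -0.1762  0.012 ]
top pad4 0.85 [212
[... 638 characters left out ...]
 0.5813 -0.3179  0.018 ]
scene pad1 0.81 [163.8 189.2] [ 0.5787 -0.3183  0.012 ]
scene pad1 0.68 [172.6 206.9] [ 0.5774 -0.2531  0.012 ]
scene pad1 0.62 [193.5 249.6] [ 0.5735 -0.1042  0.012 ]
scene pad2 0.81 [163.8 189.2] [ 0.5787 -0.3183  0.012 ]
scene pad2 0.68 [172.6 206.9] [ 0.5774 -0.2531  0.012 ]
scene pad2 0.62 [193.5 249.6] [ 0.5735 -0.1042  0.012 ]
scene pad3 0.81 [163.8 189.2] [ 0.5787 -0.3183  0.012 ]
scene pad3 0.68 [172.6 206.9] [ 0.5774 -0.2531  0.012 ]
scene pad3 0.62 [193.5 249.6] [ 0.5735 -0.1042  0.012 ]
scene pad4 0.81 [163.8 189.2] [ 0.5787 -0.3183  0.012 ]
scene pad4 0.68 [172.6 206.9] [ 0.5774 -0.2531  0.012 ]
scene pad4 0.62 [193.5 249.6] [ 0.5735 -0.1042  0.012 ]
1.1
```

Run:
```python
import cv2
a=cv2.imread("pics/top0.png")
cv2.imwrite("pics/bench_c.png",cv2.resize(a[165:255,285:440],None,fx=5,fy=5,interpolation=cv2.INTER_CUBIC))
cv2.imwrite("pics/cover_c.png",cv2.resize(a[185:270,115:270],None,fx=5,fy=5,interpolation=cv2.INTER_CUBIC))
```

```text
(no output)
```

View pics/bench_c.png

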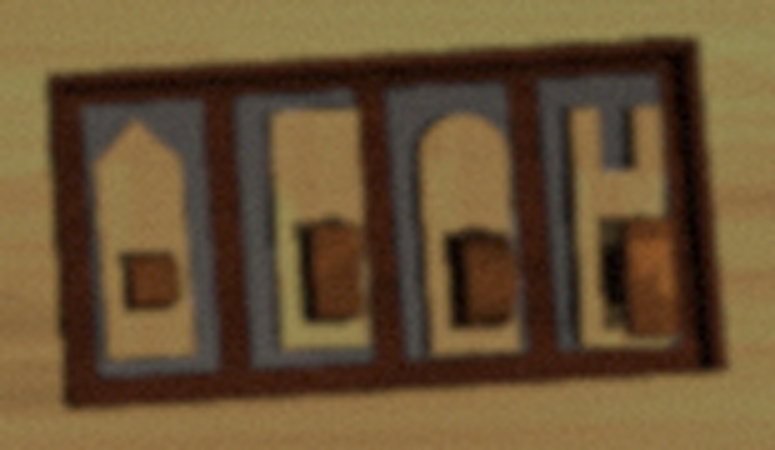

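View pics/cover_c.png

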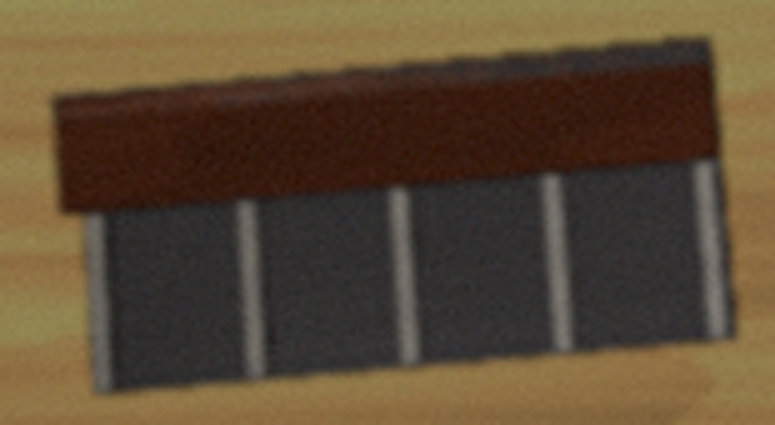

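Run:
```python
import cv2
a=cv2.imread("pics/scene0.png")
cv2.imwrite("pics/sbench_c.png",cv2.resize(a[125:225,150:290],None,fx=5,fy=5,interpolation=cv2.INTER_CUBIC))
cv2.imwrite("pics/scover_c.png",cv2.resize(a[185:285,282:427],None,fx=5,fy=5,interpolation=cv2.INTER_CUBIC))
```

```text
(no output)
```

View pics/sbench_c.png

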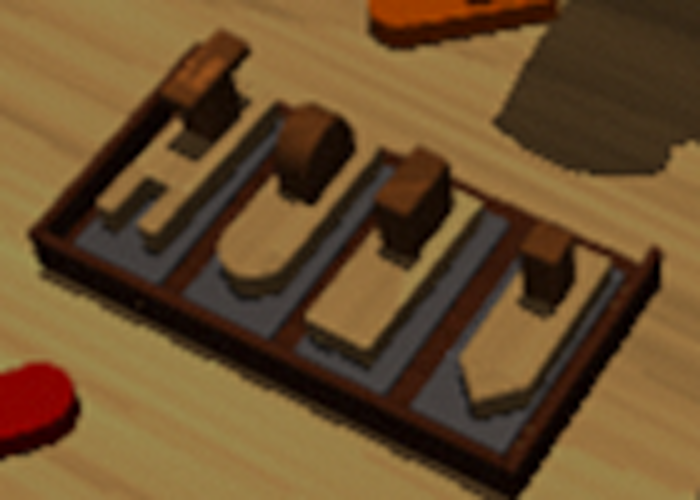

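View pics/scover_c.png

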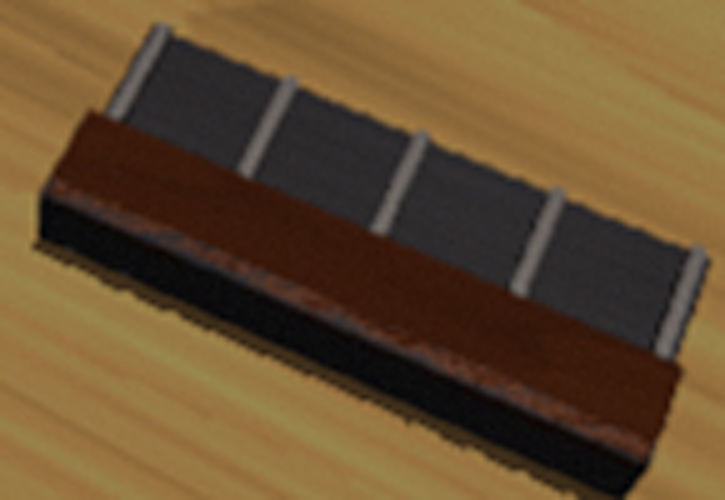

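```bash
cat > fit.py <<'E'
from h import *
def px(u,ox,oy): u=np.array(u,float); return (u+.5)/5-.5+np.array([ox,oy])
T=lambda u:px(u,115,185); B=lambda u:px(u,285,165); SB=lambda u:px(u,150,125); SC=lambda u:px(u,282,185)
def fit(obs,p0,name):
    def w(p,P):
        c,s=np.cos(p[2]),np.sin(p[2]); P=np.array(P)/1000
        return np.array([p[0]+c*P[0]-s*P[1],p[1]+s*P[0]+c*P[1],P[2]])
    def res(p): return np.concatenate([(proj(n,w(p,P))[0]-q) for n,P,q in obs])
    r=least_squares(res,p0,loss="soft_l1"); R=res(r.x).reshape(-1,2)
    print(name,np.round(r.x[:2],4),"yaw",round(np.degrees(r.x[2]),2)); 
    for n in("top","scene"):
        m=[R[i] for i in range(len(obs)) if obs[i][0]==n]
        if m: print("   ",n,np.round(np.array(m),1).tolist())
    return r.x
if __name__=="__main__":
    ys=[156,78,0,-78,-156]
    o=[("top",(-75,y,20),T(u)) for y,u in zip(ys,[(100,392),(257,378),(412,364),(563,350),(718,338)])]
    o+=[("top",(15,165,50),T((62,212))),("top",(15,-165,50),T((717,160)))]
    o+=[("scene",(-75,y,20),SC(u)) for y,u in zip(ys[::-1],[(165,28),(292,80),(422,135),(558,192),(700,252)])]
    o+=[("scene",P,SC(u)) for P,u in [((15,-165,50),(92,115)),((15,165,50),(680,368)),((75,-165,50),(48,188)),((75,165,50),(652,450))]]
    for nm in(None,"top","scene"): fit([x for x in o if nm in(None,x[0])],[.53,.21,0],f"cover {nm}")
    o=[("top",P,B(u)) for P,u in [((85,165,35),(48,75)),((85,-165,35),(695,40)),((-85,-165,35),(725,368)),((-85,165,35),(68,405))]]
    o+=[("scene",P,SB(u)) for P,u in [((85,-165,35),(35,235)),((85,165,35),(515,470)),((-85,165,35),(655,250))]]
    for nm in(None,"top","scene"): fit([x for x in o if nm in(None,x[0])],[.57,-.2,0],f"bench {nm}")
    bl={"pointed":([((60,0,38),(135,122)),((-60,22,38),(107,362)),((-60,-22,38),(195,357))],[((60,0,38),(475,402)),((-60,22,38),(613,255))]),
    "square":([((60,22,38),(270,110)),((60,-22,38),(360,107)),((-60,22,38),(282,350)),((-60,-22,38),(370,347))],[((60,-22,38),(305,315)),((60,22,38),(368,352)),((-60,22,38),(483,205))]),
    "round":([((60,0,38),(462,112)),((-60,22,38),(430,357)),((-60,-22,38),(525,353))],[]),
    "forked":([((60,22,38),(572,108)),((60,-22,38),(660,105)),((-60,22,38),(582,350)),((-60,-22,38),(675,347))],[((60,-22,38),(98,198)),((60,22,38),(165,238))])}
    for k,(a,b) in bl.items():
        o=[("top",P,B(u)) for P,u in a]+[("scene",P,SB(u)) for P,u in b]
        for nm in (None,"top"): fit([x for x in o if nm in(None,x[0])],[.57,-.2,0],k+str(nm))
E
python3 fit.py
```

```text
cover None [0.5337 0.2121] yaw 3.99
    top [[0.8, 0.0], [0.0, 0.2], [-0.3, 0.3], [0.1, 0.4], [-0.2, 0.2], [-1.0, 0.2], [0.1, -0.9]]
    scene [[0.3, -0.5], [0.2, -0.3], [0.4, -0.3], [0.3, -0.4], [0.0, -0.6], [-1.1, -0.7], [0.8, 0.6], [-2.2, 2.0], [-0.9, 4.5]]
cover top [0.5339 0.2118] yaw 3.81
    top [[0.8, -0.2], [0.0, -0.0], [-0.3, 0.2], [0.2, 0.5], [-0.1, 0.3], [-0.9, -0.1], [0.3, -0.8]]
cover scene [0.5333 0.2124] yaw 4.27
    scene [[0.2, -0.4], [0.2, -0.3], [0.4, -0.4], [0.4, -0.6], [0.2, -0.9], [-1.0, -0.6], [1.1, 0.3], [-2.0, 2.2], [-0.4, 4.2]]
bench None [ 0.5738 -0.2109] yaw 2.34
    top [[-0.4, -0.0], [0.3, -0.6], [0.5, 0.8], [-0.2, 1.1]]
    scene [[-2.1, -0.0], [-0.4, 1.0], [1.8, 0.1]]
bench top [ 0.5747 -0.2109] yaw 2.19
    top [[-0.4, -0.5], [0.3, -0.8], [0.4, 0.7], [-0.3, 0.6]]
bench scene [ 0.5723 -0.2112] yaw 2.48
    scene [[-1.8, -0.3], [-0.0, 0.5], [2.0, -0.4]]
pointedNone [ 0.5661 -0.089 ] yaw 3.06
    top [[-0.4, 0.2], [0.1, 0.3], [0.1, 0.1]]
    scene [[-0.5, -0.1], [-0.1, 1.0]]
pointedtop [ 0.5666 -0.0894] yaw 2.35
    top [[0.0, 0.0], [-0.0, 0.0], [-0.0, -0.0]]
squareNone [ 0.5706 -0.1779] yaw 0.86
    top [[-0.0, 0.5], [-0.6, 0.5], [-0.2, 0.0], [-0.2, 0.1]]
    scene [[-0.9, 0.7], [-0.6, -0.0], [-0.2, -0.3]]
squaretop [ 0.5712 -0.1786] yaw 0.72
    top [[0.3, 0.2], [-0.3, 0.3], [-0.0, -0.3], [0.0, -0.2]]
roundNone [ 0.5669 -0.2531] yaw 1.34
    top [[0.0, 0.7], [0.7, -0.3], [-0.7, -0.3]]
roundtop [ 0.5669 -0.2531] yaw 1.34
    top [[0.0, 0.7], [0.7, -0.3], [-0.7, -0.3]]
forkedNone [ 0.5683 -0.3288] yaw 0.74
    top [[-0.4, 0.7], [-0.5, 0.8], [0.4, -0.1], [-0.5, -0.0]]
    scene [[-0.8, 1.2], [-2.2, -0.6]]
forkedtop [ 0.5691 -0.3295] yaw 0.33
    top [[0.0, 0.3], [-0.1, 0.5], [0.5, -0.5], [-0.4, -0.3]]
```

```bash
cat > plan.py <<'E'
from h import *
COVER=(0.5336,0.2120,np.radians(3.95))
BL={"pointed":(.5662,-.0892,np.radians(2.6),-117),"square":(.5708,-.1782,np.radians(.8),-39),"round":(.5668,-.2530,np.radians(1.3),39),"forked":(.5686,-.3291,np.radians(.5),117)}
LANE={"pointed":-117,"square":-39,"round":39,"forked":117}
def handle(pose):
    return pose[0]-.025*np.cos(pose[2]),pose[1]-.025*np.sin(pose[2]),pose[2]
def lane(y,x):  # block origin local mm -> handle grip pose world
    c,s=np.cos(COVER[2]),np.sin(COVER[2]); X=(x-25)/1000;Y=y/1000
    return COVER[0]+c*X-s*Y,COVER[1]+s*X+c*Y,COVER[2]
def rel(x,y,z,phi,s=None):
    s=s or env.observe(); R=np.array(s["tool_rot"]); p=np.array(s["position"])
    d=R.T@(np.array([x,y,z])-p)*1000; f0=np.arctan2(R[1,0],R[0,0])
    return np.round([*d,],1).tolist()+[round(float(f0-phi),4)]
E
python3 - <<'E'
from plan import *
for k in BL: print(k,np.round(handle(BL[k]),4),np.round(lane(LANE[k],3),4), np.round(lane(LANE[k],-52),4))
x,y,f=handle(BL["pointed"])
for z in(.23,.13,.06,.044): print(rel(x,y,z,f))
E
```

```text
pointed [ 0.5412 -0.0903  0.0454] [0.5197 0.0938 0.0689] [0.4648 0.09   0.0689]
square [ 0.5458 -0.1785  0.014 ] [0.5143 0.1716 0.0689] [0.4595 0.1678 0.0689]
round [ 0.5418 -0.2536  0.0227] [0.509  0.2494 0.0689] [0.4541 0.2456 0.0689]
forked [ 0.5436 -0.3293  0.0087] [0.5036 0.3272 0.0689] [0.4487 0.3234 0.0689]
[470.9, -268.3, 1.3, 0.3284]
[470.8, -268.3, 101.3, 0.3284]
[470.8, -268.3, 171.3, 0.3284]
[470.8, -268.3, 187.3, 0.3284]
```

Emit:
move_arm(
  grip=0.45,
  moves=[
    [15,-10,0,0.02],
    [45,-26,0,0.06],
    [85,-50,0,0.1],
    [125,-73,0,0.14],
    [165,-96,0,0.18],
    [205,-118,0,0.22],
    [245,-140,0,0.26],
    [285,-163,0,0.3],
    [325,-186,0,0.328],
    [365,-208,0,0.328],
    [405,-231,0,0.328],
    [440,-251,0,0.328],
    [463,-264,0,0.328],
    [471,-268,10,0.328],
    [471,-268,40,0.328],
    [471,-268,70,0.328],
    [471,-268,90,0.328],
    [471,-268,100,0.328],
    [471,-268,100,0.328],
  ],
)

```text
time_s: 3.0
position: [0.5407, -0.0909, 0.1302]
tool_rot: [[0.999, 0.045, -0.002], [0.045, -0.999, 0.001], [-0.002, -0.001, -1.0]]
ft_force: [0.4, -0.0, 0.1]
grip_width: 0.0468
```

Run:
```python
from plan import *
for n in("scene","top"):
    im=env.get_image(n); cv2.imwrite(f"pics/{n}1.png",im[:,:,::-1])
x,y,f=handle(BL["pointed"])
s=env.observe(); print(s["position"],s["grip_width"],s["ft_force"],s["time_s"])
for z in(.13,.044): print(rel(x,y,z,f))
a=cv2.imread("pics/scene1.png");t=cv2.imread("pics/top1.png")
cv2.imwrite("pics/c1.png",np.hstack([cv2.resize(a[80:230,150:300],None,fx=2.6,fy=2.6),cv2.resize(t[140:290,250:400],None,fx=2.6,fy=2.6)]))
```

```text
[ 0.54171316 -0.09102526  0.13208635] 0.047043289427090386 [ 1.25614363 -0.51959664 -0.67903963] 3.1
[-0.5, -0.7, 2.1, -0.0]
[-0.6, -0.8, 88.1, -0.0]
```

View pics/c1.png

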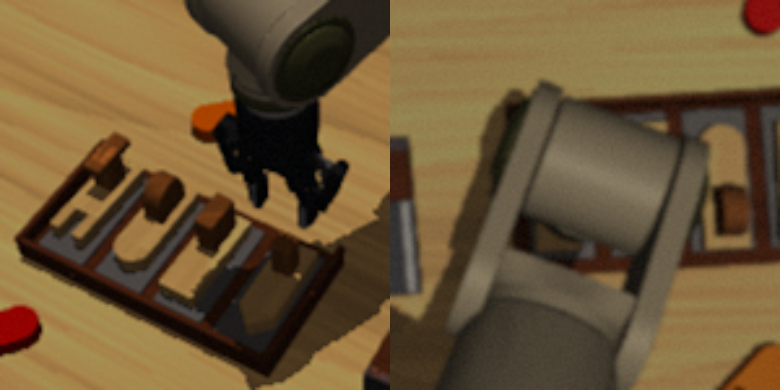

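The fingers hang straddled over the pointed block's handle, so I'm lowering.

Emit:
move_arm(
  moves=[
    [0,0,10,0],
    [0,0,30,0],
    [0,0,50,0],
    [0,0,66,0],
    [0,0,78,0],
    [0,0,86,0],
    [0,0,86,0],
  ],
)

```text
time_s: 3.8
position: [0.5412, -0.0905, 0.0447]
tool_rot: [[0.999, 0.046, -0.001], [0.046, -0.999, 0.0], [-0.001, -0.0, -1.0]]
ft_force: [-0.3, 1.0, 0.1]
grip_width: 0.0469
```

Emit:
move_arm(
  grip=1,
  grip_force=50,
  moves=[
    [0,0,0,0],
    [0,0,0,0],
    [0,0,0,0],
    [0,0,0,0],
    [0,0,0,0],
    [0,0,0,0],
  ],
)

```text
time_s: 4.4
position: [0.5419, -0.0907, 0.0461]
tool_rot: [[0.999, 0.046, 0.002], [0.046, -0.999, -0.001], [0.002, 0.001, -1.0]]
ft_force: [0.2, -1.4, 6.5]
grip_width: 0.0232
```

Run:
```python
from plan import *
x,y,f=lane(-117,-52)
print(rel(x,y,.155,f))
```

```text
[-68.6, -184.0, -109.1, -0.0232]
```

Emit:
move_arm(
  moves=[
    [0,0,-10,0],
    [0,0,-30,0],
    [0,0,-55,0],
    [0,0,-80,0],
    [0,0,-100,0],
    [-5,-10,-109,0],
    [-15,-35,-109,-0.02],
    [-26,-65,-109,-0.023],
    [-38,-98,-109,-0.023],
    [-50,-130,-109,-0.023],
    [-60,-158,-109,-0.023],
    [-66,-176,-109,-0.023],
    [-68.5,-184,-109,-0.023],
    [-68.5,-184,-109,-0.023],
    [-68.5,-184,-109,-0.023],
  ],
)

```text
time_s: 5.9
position: [0.4647, 0.0897, 0.1542]
tool_rot: [[0.998, 0.069, -0.0], [0.069, -0.998, -0.0], [-0.0, 0.0, -1.0]]
ft_force: [-0.4, -0.4, -2.9]
grip_width: 0.0236
```

Run:
```python
from plan import *
for n in("scene","top"):
    im=env.get_image(n); cv2.imwrite(f"pics/{n}2.png",im[:,:,::-1])
x,y,f=lane(-117,-52)
s=env.observe(); print(s["position"],s["grip_width"],s["ft_force"],s["time_s"])
for z in(.045,.038): print(rel(x,y,z,f))
a=cv2.imread("pics/scene2.png");t=cv2.imread("pics/top2.png")
cv2.imwrite("pics/c2.png",np.hstack([cv2.resize(a[120:280,260:420],None,fx=2.5,fy=2.5),cv2.resize(t[140:300,140:300],None,fx=2.5,fy=2.5)]))
```

```text
[0.46490769 0.08939998 0.15418993] 0.023368837464218386 [ 0.85633081 -0.01341086 -2.72498613] 6.0
[-0.0, -0.6, 109.2, -0.0011]
[-0.0, -0.6, 116.2, -0.0011]
```

View pics/c2.png

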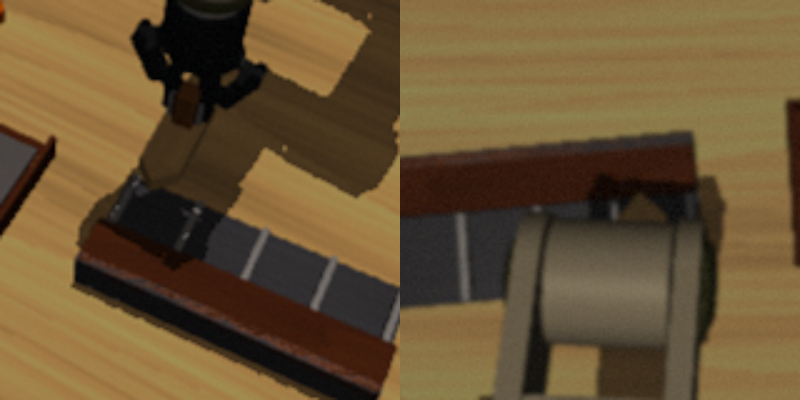

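The block is held level and aligned with the nearest lane. I'm lowering it, gently at the end.

Emit:
move_arm(
  moves=[
    [0,0,10,0],
    [0,0,30,0],
    [0,0,55,0],
    [0,0,78,0],
    [0,0,95,0],
    [0,0,105,0],
    [0,0,109,0],
    [0,0,111,0],
    [0,0,113,0],
    [0,0,115,0],
    [0,0,115,0],
  ],
)

```text
time_s: 7.1
position: [0.4647, 0.0902, 0.0395]
tool_rot: [[0.998, 0.069, 0.0], [0.069, -0.998, -0.0], [0.0, 0.0, -1.0]]
ft_force: [-0.2, 0.5, -2.4]
grip_width: 0.0236
```

Emit:
move_arm(
  moves=[
    [0,0,1,0],
    [0,0,2,0],
    [0,0,2,0],
    [0,0,2,0],
  ],
)

```text
time_s: 7.5
position: [0.4647, 0.0901, 0.0381]
tool_rot: [[0.998, 0.069, 0.001], [0.069, -0.998, -0.0], [0.001, 0.0, -1.0]]
ft_force: [-1.5, -0.2, 6.1]
grip_width: 0.0238
```

It is on the lane floor. Sliding in now.

Emit:
move_arm(
  moves=[
    [3,0,0,0],
    [8,0,0,0],
    [14,0,0,0],
    [20,0,0,0],
    [26,0,0,0],
    [32,0,0,0],
    [38,0,0,0],
    [43,0,0,0],
    [46,0,0,0],
    [48,0,0,0],
    [48,0,0,0],
  ],
)

```text
time_s: 8.6
position: [0.5127, 0.0935, 0.0381]
tool_rot: [[0.998, 0.069, 0.001], [0.069, -0.998, 0.0], [0.001, 0.0, -1.0]]
ft_force: [-2.8, -0.1, 4.6]
grip_width: 0.0234
```

Emit:
move_arm(
  moves=[
    [1,0,0,0],
    [2,0,0,0],
    [3,0,0,0],
    [4,0,0,0],
    [4,0,0,0],
  ],
)

```text
time_s: 9.1
position: [0.5164, 0.0938, 0.0381]
tool_rot: [[0.998, 0.069, 0.0], [0.069, -0.998, 0.0], [0.0, -0.0, -1.0]]
ft_force: [-3.4, -0.1, 5.6]
grip_width: 0.0236
```

Emit:
move_arm(
  moves=[
    [1,0,0,0],
    [2,0,0,0],
    [3,0,0,0],
    [3,0,0,0],
  ],
)

```text
time_s: 9.5
position: [0.5181, 0.094, 0.0381]
tool_rot: [[0.998, 0.069, -0.002], [0.069, -0.998, -0.0], [-0.002, 0.0, -1.0]]
ft_force: [-10.7, -1.1, 11.0]
grip_width: 0.0236
```

Emit:
move_arm(
  moves=[
    [1,0,0,0],
    [2,0,0,0],
    [2,0,0,0],
    [2,0,0,0],
  ],
)

```text
time_s: 9.9
position: [0.5184, 0.0941, 0.0382]
tool_rot: [[0.998, 0.069, -0.006], [0.069, -0.998, -0.001], [-0.006, 0.0, -1.0]]
ft_force: [-18.0, -2.7, 19.0]
grip_width: 0.023
```

The block is firmly at the stop. I'll relieve the push, release and rise.

Emit:
move_arm(
  moves=[
    [-1,0,0,0],
    [-2,0,0,0],
    [-2,0,0,0],
  ],
)

```text
time_s: 10.2
position: [0.5183, 0.094, 0.0381]
tool_rot: [[0.998, 0.069, -0.002], [0.069, -0.998, -0.0], [-0.002, -0.0, -1.0]]
ft_force: [-9.1, -0.5, 9.6]
grip_width: 0.0236
```

Emit:
move_arm(
  grip=0.45,
  moves=[
    [0,0,0,0],
    [0,0,0,0],
    [0,0,0,0],
    [0,0,0,0],
    [0,0,0,0],
    [0,0,-5,0],
    [0,0,-15,0],
    [0,0,-35,0],
    [0,0,-60,0],
    [0,0,-85,0],
    [0,0,-100,0],
    [0,0,-100,0],
  ],
)

```text
time_s: 11.4
position: [0.5204, 0.094, 0.14]
tool_rot: [[0.998, 0.069, 0.005], [0.069, -0.998, -0.0], [0.005, 0.001, -1.0]]
ft_force: [-0.2, -0.2, -0.6]
grip_width: 0.0468
```

Run:
```python
from plan import *
x,y,f=handle(BL["square"])
for z in(.14,.13,.047): print(rel(x,y,z,f))
for n in("scene","top"):
    im=env.get_image(n); cv2.imwrite(f"pics/{n}3.png",im[:,:,::-1])
print(env.observe()["time_s"])
a=cv2.imread("pics/scene3.png");t=cv2.imread("pics/top3.png")
cv2.imwrite("pics/c3.png",np.hstack([cv2.resize(a[120:280,260:420],None,fx=2.5,fy=2.5),cv2.resize(t[140:300,140:300],None,fx=2.5,fy=2.5)]))
```

```text
[6.5, 273.6, 0.2, 0.055]
[6.5, 273.6, 10.2, 0.055]
[6.1, 273.6, 93.2, 0.055]
11.5
```

View pics/c3.png

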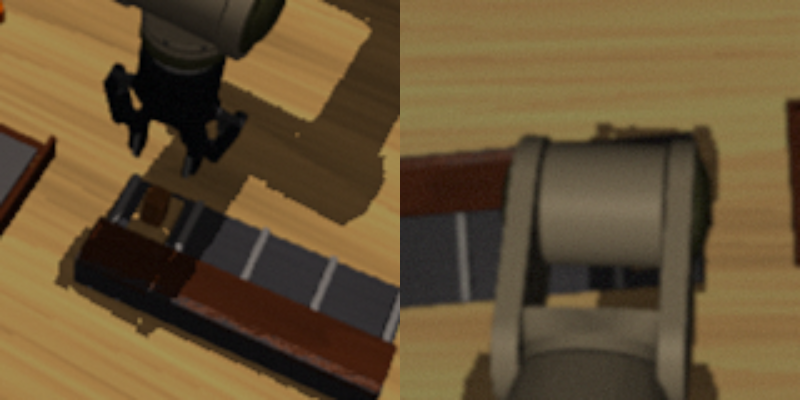

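The pointed block sits in the first lane with its nose under the board. Next is the square block.

Emit:
move_arm(
  moves=[
    [0,10,0,0],
    [1,32,0,0.02],
    [2,60,0,0.04],
    [3,92,0,0.055],
    [4,125,0,0.055],
    [5,158,0,0.055],
    [6,190,0,0.055],
    [6,220,0,0.055],
    [6,246,0,0.055],
    [6,264,0,0.055],
    [6,273,3,0.055],
    [6,273.6,12,0.055],
    [6,273.6,30,0.055],
    [6,273.6,50,0.055],
    [6,273.6,65,0.055],
    [6,273.6,65,0.055],
    [6,273.6,65,0.055],
  ],
)

```text
time_s: 13.2
position: [0.5442, -0.1778, 0.0722]
tool_rot: [[1.0, 0.015, -0.001], [0.015, -1.0, 0.0], [-0.001, -0.0, -1.0]]
ft_force: [-0.8, -0.2, 0.1]
grip_width: 0.0469
```

Run:
```python
from plan import *
x,y,f=handle(BL["square"])
print(rel(x,y,.047,f),env.observe()["ft_force"])
for n in("scene","top"):
    im=env.get_image(n); cv2.imwrite(f"pics/{n}4.png",im[:,:,::-1])
a=cv2.imread("pics/scene4.png");t=cv2.imread("pics/top4.png")
cv2.imwrite("pics/c4.png",np.hstack([cv2.resize(a[80:230,150:300],None,fx=2.6,fy=2.6),cv2.resize(t[140:290,290:440],None,fx=2.6,fy=2.6)]))
```

```text
[1.6, 0.8, 25.2, 0.0008] [-0.80194511 -0.22844719  0.11339771]
```

View pics/c4.png

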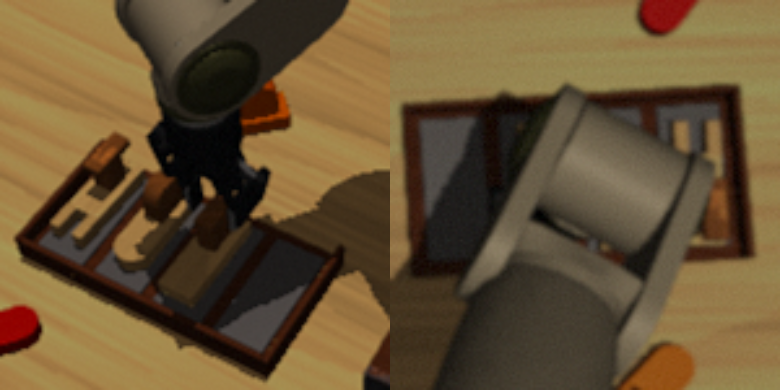

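The fingers straddle the square block's handle and the round handle is clear.

Emit:
move_arm(
  moves=[
    [1,1,6,0],
    [1.5,1,14,0],
    [1.5,1,20,0],
    [1.5,1,25,0],
    [1.5,1,25,0],
  ],
)

```text
time_s: 13.8
position: [0.5454, -0.1794, 0.0464]
tool_rot: [[1.0, 0.014, -0.001], [0.014, -1.0, 0.001], [-0.001, -0.001, -1.0]]
ft_force: [-0.4, 0.4, 0.5]
grip_width: 0.0468
```

Emit:
move_arm(
  grip=1,
  grip_force=50,
  moves=[
    [0,0,0,0],
    [0,0,0,0],
    [0,0,0,0],
    [0,0,0,0],
    [0,0,0,0],
    [0,0,0,0],
  ],
)

```text
time_s: 14.4
position: [0.5459, -0.1797, 0.0476]
tool_rot: [[1.0, 0.014, 0.0], [0.014, -1.0, -0.0], [0.0, 0.0, -1.0]]
ft_force: [0.2, 0.4, 2.2]
grip_width: 0.0229
```

Run:
```python
from plan import *
x,y,f=lane(-39,-52)
print(rel(x,y,.155,f))
```

```text
[-81.6, -348.6, -107.6, -0.0551]
```

Emit:
move_arm(
  moves=[
    [0,0,-10,0],
    [0,0,-30,0],
    [0,0,-55,0],
    [0,0,-80,0],
    [-2,-8,-100,0],
    [-7,-30,-107,-0.02],
    [-14,-60,-107,-0.04],
    [-22,-95,-107,-0.055],
    [-31,-132,-107,-0.055],
    [-40,-170,-107,-0.055],
    [-49,-208,-107,-0.055],
    [-58,-246,-107,-0.055],
    [-66,-282,-107,-0.055],
    [-73,-312,-107,-0.055],
    [-79,-335,-107,-0.055],
    [-81,-346,-107,-0.055],
    [-81.6,-348.6,-107,-0.055],
    [-81.6,-348.6,-107,-0.055],
    [-81.6,-348.6,-107,-0.055],
  ],
)

```text
time_s: 16.3
position: [0.4597, 0.167, 0.1543]
tool_rot: [[0.998, 0.068, 0.0], [0.068, -0.998, -0.0], [0.0, 0.0, -1.0]]
ft_force: [-0.1, -1.0, -1.9]
grip_width: 0.0234
```

Run:
```python
from plan import *
x,y,f=lane(-39,-52)
print(rel(x,y,.0396,f),env.observe()["ft_force"])
for n in("scene","top"):
    im=env.get_image(n); cv2.imwrite(f"pics/{n}5.png",im[:,:,::-1])
a=cv2.imread("pics/scene5.png");t=cv2.imread("pics/top5.png")
cv2.imwrite("pics/c5.png",np.hstack([cv2.resize(a[120:280,260:420],None,fx=2.5,fy=2.5),cv2.resize(t[140:300,140:300],None,fx=2.5,fy=2.5)]))
```

```text
[-0.2, -0.9, 114.7, -0.0012] [-0.14437643 -0.96588084 -1.92493874]
```

View pics/c5.png

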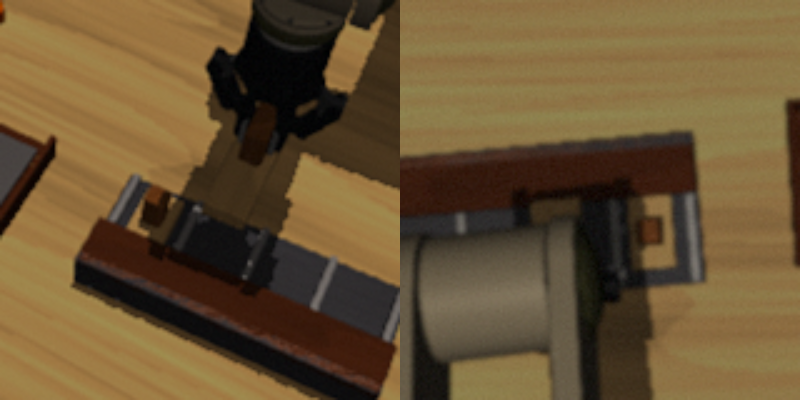

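The square block is held over the second lane, and the pointed block sits centred in its own. Lowering.

Emit:
move_arm(
  moves=[
    [0,-0.5,10,0],
    [0,-0.5,30,0],
    [0,-0.5,55,0],
    [0,-0.5,78,0],
    [0,-0.5,95,0],
    [0,-0.5,106,0],
    [0,-0.5,110,0],
    [0,-0.5,112,0],
    [0,-0.5,114,0],
    [0,-0.5,115,0],
    [0,-0.5,116,0],
    [0,-0.5,116,0],
  ],
)

```text
time_s: 17.6
position: [0.4596, 0.1684, 0.0395]
tool_rot: [[0.998, 0.069, 0.002], [0.069, -0.998, 0.0], [0.002, 0.0, -1.0]]
ft_force: [-2.8, -0.6, 8.1]
grip_width: 0.0237
```

Emit:
move_arm(
  moves=[
    [3,0,0,0],
    [8,0,0,0],
    [14,0,0,0],
    [20,0,0,0],
    [26,0,0,0],
    [32,0,0,0],
    [38,0,0,0],
    [43,0,0,0],
    [46,0,0,0],
    [48,0,0,0],
    [49,0,0,0],
    [50,0,0,0],
    [50,0,0,0],
  ],
)

```text
time_s: 18.9
position: [0.5091, 0.1719, 0.0395]
tool_rot: [[0.998, 0.069, 0.001], [0.069, -0.998, -0.0], [0.001, 0.0, -1.0]]
ft_force: [-4.9, -0.8, 7.9]
grip_width: 0.0234
```

Emit:
move_arm(
  moves=[
    [1,0,0,0],
    [2,0,0,0],
    [3,0,0,0],
    [4,0,0,0],
    [4,0,0,0],
  ],
)

```text
time_s: 19.4
position: [0.5129, 0.1721, 0.0395]
tool_rot: [[0.998, 0.069, 0.0], [0.069, -0.998, -0.0], [0.0, 0.0, -1.0]]
ft_force: [-5.5, 0.0, 8.0]
grip_width: 0.0237
```

Emit:
move_arm(
  moves=[
    [1,0,0,0],
    [2,0,0,0],
    [3,0,0,0],
    [3,0,0,0],
  ],
)

```text
time_s: 19.8
position: [0.5129, 0.1722, 0.0395]
tool_rot: [[0.998, 0.069, -0.007], [0.069, -0.998, -0.001], [-0.007, 0.0, -1.0]]
ft_force: [-18.3, -2.1, 19.1]
grip_width: 0.0233
```

Emit:
move_arm(
  moves=[
    [-1,0,0,0],
    [-2,0,0,0],
    [-2,0,0,0],
  ],
)

```text
time_s: 20.1
position: [0.513, 0.1722, 0.0395]
tool_rot: [[0.998, 0.069, -0.002], [0.069, -0.998, -0.0], [-0.002, 0.0, -1.0]]
ft_force: [-8.4, -0.9, 11.7]
grip_width: 0.0235
```

Emit:
move_arm(
  grip=0.45,
  moves=[
    [0,0,0,0],
    [0,0,0,0],
    [0,0,0,0],
    [0,0,0,0],
    [0,0,0,0],
    [0,0,-5,0],
    [0,0,-15,0],
    [0,0,-35,0],
    [0,0,-60,0],
    [0,0,-85,0],
    [0,0,-100,0],
    [0,0,-100,0],
  ],
)

```text
time_s: 21.3
position: [0.5152, 0.1723, 0.1411]
tool_rot: [[0.998, 0.069, 0.005], [0.069, -0.998, 0.001], [0.005, -0.0, -1.0]]
ft_force: [-0.5, 0.5, -0.3]
grip_width: 0.0469
```

Run:
```python
from plan import *
x,y,f=handle(BL["round"])
for z in(.14,.072): print(rel(x,y,z,f))
print(env.observe()["time_s"])
```

```text
[-2.8, 426.7, 1.0, 0.0462]
[-3.1, 426.7, 69.0, 0.0462]
21.3
```

Emit:
move_arm(
  moves=[
    [0,10,0,0],
    [0,35,0,0.02],
    [0,70,0,0.04],
    [-1,110,0,0.046],
    [-1,150,0,0.046],
    [-1,190,0,0.046],
    [-2,230,0,0.046],
    [-2,270,0,0.046],
    [-2,310,0,0.046],
    [-3,345,0,0.046],
    [-3,378,0,0.046],
    [-3,403,0,0.046],
    [-3,419,0,0.046],
    [-3,426,2,0.046],
    [-3,427,10,0.046],
    [-3,427,30,0.046],
    [-3,427,50,0.046],
    [-3,427,64,0.046],
    [-3,427,68,0.046],
    [-3,427,68,0.046],
  ],
)

```text
time_s: 23.3
position: [0.5404, -0.2531, 0.0698]
tool_rot: [[1.0, 0.024, -0.001], [0.024, -1.0, 0.001], [-0.001, -0.001, -1.0]]
ft_force: [-0.3, -0.8, 0.5]
grip_width: 0.047
```

Run:
```python
from plan import *
x,y,f=handle(BL["round"])
print(rel(x,y,.047,f),env.observe()["ft_force"])
for n in("scene","top"):
    im=env.get_image(n); cv2.imwrite(f"pics/{n}6.png",im[:,:,::-1])
a=cv2.imread("pics/scene6.png");t=cv2.imread("pics/top6.png")
cv2.imwrite("pics/c6.png",np.hstack([cv2.resize(a[80:230,150:300],None,fx=2.6,fy=2.6),cv2.resize(t[150:300,110:260],None,fx=2.6,fy=2.6)]))
```

```text
[1.4, 0.6, 22.8, 0.0011] [-0.33909318 -0.77445994  0.45392701]
```

View pics/c6.png

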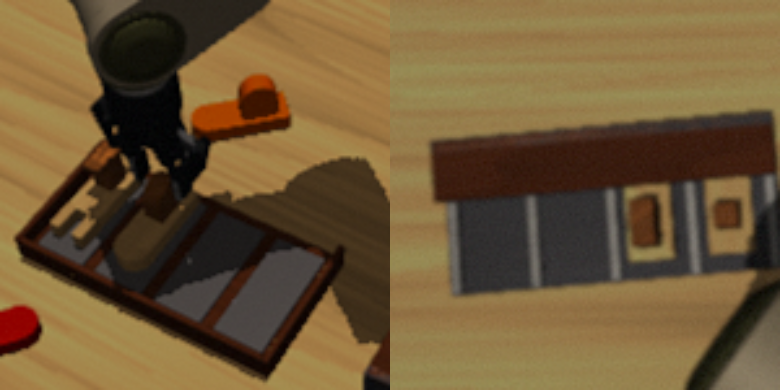

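Two blocks are home. The fingers straddle the brown round handle, and the orange look-alike is clear of the arm.

Emit:
move_arm(
  moves=[
    [1,0.5,6,0],
    [1.5,0.5,14,0],
    [1.5,0.5,19,0],
    [1.5,0.5,23,0],
    [1.5,0.5,23,0],
  ],
)

```text
time_s: 23.9
position: [0.5418, -0.2544, 0.0466]
tool_rot: [[1.0, 0.023, -0.001], [0.023, -1.0, 0.001], [-0.001, -0.001, -1.0]]
ft_force: [-0.0, 0.4, -0.1]
grip_width: 0.047
```

Emit:
move_arm(
  grip=1,
  grip_force=50,
  moves=[
    [0,0,0,0],
    [0,0,0,0],
    [0,0,0,0],
    [0,0,0,0],
    [0,0,0,0],
    [0,0,0,0],
  ],
)

```text
time_s: 24.5
position: [0.5422, -0.2546, 0.0476]
tool_rot: [[1.0, 0.023, 0.0], [0.023, -1.0, -0.0], [0.0, 0.0, -1.0]]
ft_force: [0.6, 0.1, 3.2]
grip_width: 0.0234
```

Run:
```python
from plan import *
x,y,f=lane(39,-52)
print(rel(x,y,.155,f))
```

```text
[-76.6, -502.1, -107.6, -0.0461]
```

Emit:
move_arm(
  moves=[
    [0,0,-10,0],
    [0,0,-30,0],
    [0,0,-55,0],
    [0,0,-80,0],
    [-2,-10,-100,0],
    [-6,-38,-107,-0.02],
    [-12,-76,-107,-0.04],
    [-18,-118,-107,-0.046],
    [-25,-162,-107,-0.046],
    [-31,-206,-107,-0.046],
    [-38,-250,-107,-0.046],
    [-45,-294,-107,-0.046],
    [-52,-338,-107,-0.046],
    [-58,-382,-107,-0.046],
    [-64,-420,-107,-0.046],
    [-69,-453,-107,-0.046],
    [-73,-479,-107,-0.046],
    [-76,-495,-107,-0.046],
    [-76.6,-502,-107,-0.046],
    [-76.6,-502,-107,-0.046],
  ],
)

```text
time_s: 26.5
position: [0.4538, 0.2459, 0.1544]
tool_rot: [[0.998, 0.07, -0.0], [0.07, -0.998, -0.0], [-0.0, 0.0, -1.0]]
ft_force: [0.7, 0.0, -2.1]
grip_width: 0.0233
```

Run:
```python
from plan import *
for n in("scene","top"):
    im=env.get_image(n); cv2.imwrite(f"pics/{n}7.png",im[:,:,::-1])
x,y,f=lane(39,-52)
print(rel(x,y,.0396,f),env.observe()["ft_force"])
a=cv2.imread("pics/scene7.png");t=cv2.imread("pics/top7.png")
cv2.imwrite("pics/c7.png",np.hstack([cv2.resize(a[120:280,260:420],None,fx=2.5,fy=2.5),cv2.resize(t[140:300,110:270],None,fx=2.5,fy=2.5)]))
```

```text
[0.0, -0.7, 114.8, -0.0006] [ 0.13902773 -0.06382403 -2.12932488]
```

View pics/c7.png

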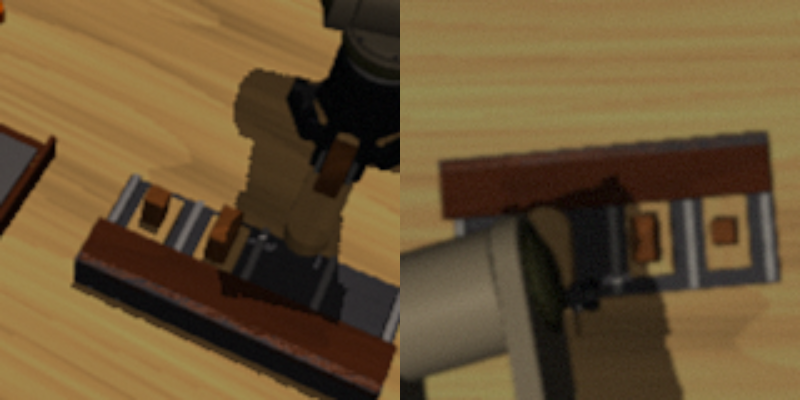

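The round block is over the third lane. Lowering and sliding.

Emit:
move_arm(
  moves=[
    [0,-0.5,10,0],
    [0,-0.5,30,0],
    [0,-0.5,55,0],
    [0,-0.5,78,0],
    [0,-0.5,95,0],
    [0,-0.5,106,0],
    [0,-0.5,110,0],
    [0,-0.5,112,0],
    [0,-0.5,114,0],
    [0,-0.5,115,0],
    [0,-0.5,116,0],
    [0,-0.5,116,0],
  ],
)

```text
time_s: 27.8
position: [0.4543, 0.2462, 0.0395]
tool_rot: [[0.998, 0.069, 0.002], [0.069, -0.998, 0.0], [0.002, -0.0, -1.0]]
ft_force: [-2.2, -1.5, 6.2]
grip_width: 0.023
```

Emit:
move_arm(
  moves=[
    [3,0,0,0],
    [8,0,0,0],
    [14,0,0,0],
    [20,0,0,0],
    [26,0,0,0],
    [32,0,0,0],
    [38,0,0,0],
    [43,0,0,0],
    [46,0,0,0],
    [48,0,0,0],
    [49,0,0,0],
    [50,0,0,0],
    [50,0,0,0],
  ],
)

```text
time_s: 29.1
position: [0.5039, 0.2497, 0.0396]
tool_rot: [[0.998, 0.069, 0.001], [0.069, -0.998, 0.0], [0.001, -0.0, -1.0]]
ft_force: [-4.0, -1.1, 5.6]
grip_width: 0.0237
```

Emit:
move_arm(
  moves=[
    [1,0,0,0],
    [2,0,0,0],
    [3,0,0,0],
    [4,0,0,0],
    [4,0,0,0],
  ],
)

```text
time_s: 29.6
position: [0.5074, 0.2499, 0.0396]
tool_rot: [[0.998, 0.069, -0.0], [0.069, -0.998, 0.0], [-0.0, -0.0, -1.0]]
ft_force: [-6.7, -1.0, 8.4]
grip_width: 0.0232
```

Emit:
move_arm(
  moves=[
    [1,0,0,0],
    [2,0,0,0],
    [3,0,0,0],
    [3,0,0,0],
  ],
)

```text
time_s: 30.0
position: [0.5074, 0.25, 0.0397]
tool_rot: [[0.998, 0.069, -0.006], [0.069, -0.998, -0.001], [-0.006, 0.001, -1.0]]
ft_force: [-19.4, -2.6, 17.6]
grip_width: 0.0232
```

Emit:
move_arm(
  moves=[
    [-1,0,0,0],
    [-2,0,0,0],
    [-2,0,0,0],
  ],
)

```text
time_s: 30.3
position: [0.5074, 0.25, 0.0396]
tool_rot: [[0.998, 0.069, -0.002], [0.069, -0.998, -0.0], [-0.002, 0.0, -1.0]]
ft_force: [-9.8, -1.4, 10.6]
grip_width: 0.0234
```

It is home. Releasing.

Emit:
move_arm(
  grip=0.45,
  moves=[
    [0,0,0,0],
    [0,0,0,0],
    [0,0,0,0],
    [0,0,0,0],
    [0,0,0,0],
    [0,0,-5,0],
    [0,0,-15,0],
    [0,0,-35,0],
    [0,0,-60,0],
    [0,0,-85,0],
    [0,0,-100,0],
    [0,0,-100,0],
  ],
)

```text
time_s: 31.5
position: [0.5099, 0.2502, 0.1411]
tool_rot: [[0.998, 0.069, 0.005], [0.069, -0.998, 0.001], [0.005, -0.001, -1.0]]
ft_force: [0.6, -0.3, -0.2]
grip_width: 0.0472
```

Run:
```python
from plan import *
x,y,f=handle(BL["forked"])
for z in(.14,.09): print(rel(x,y,z,f))
```

```text
[-6.2, 580.4, 0.6, 0.0602]
[-6.5, 580.5, 50.6, 0.0602]
```

Emit:
move_arm(
  moves=[
    [0,10,0,0],
    [0,35,0,0.02],
    [-1,70,0,0.04],
    [-1,110,0,0.06],
    [-1,152,0,0.06],
    [-2,194,0,0.06],
    [-2,236,0,0.06],
    [-3,278,0,0.06],
    [-3,320,0,0.06],
    [-4,362,0,0.06],
    [-4,404,0,0.06],
    [-5,446,0,0.06],
    [-5,486,0,0.06],
    [-6,520,0,0.06],
    [-6,547,0,0.06],
    [-6,567,0,0.06],
    [-6,578,0,0.06],
    [-6,580.5,0,0.06],
    [-6,580.5,0,0.06],
    [-6,580.5,0,0.06],
  ],
)

```text
time_s: 33.5
position: [0.5428, -0.3286, 0.1382]
tool_rot: [[1.0, 0.01, -0.0], [0.01, -1.0, 0.001], [-0.0, -0.001, -1.0]]
ft_force: [-0.3, 0.6, 1.7]
grip_width: 0.047
```

Run:
```python
from plan import *
for n in("scene","top"):
    im=env.get_image(n); cv2.imwrite(f"pics/{n}8.png",im[:,:,::-1])
x,y,f=handle(BL["forked"])
print(rel(x,y,.047,f),env.observe()["ft_force"])
a=cv2.imread("pics/scene8.png");t=cv2.imread("pics/top8.png")
cv2.imwrite("pics/c8.png",np.hstack([cv2.resize(a[80:230,130:280],None,fx=2.6,fy=2.6),cv2.resize(t[150:300,110:260],None,fx=2.6,fy=2.6)]))
```

```text
[0.7, 0.6, 91.5, 0.0011] [ 0.22417706  0.30557518 -0.80398278]
```

View pics/c8.png

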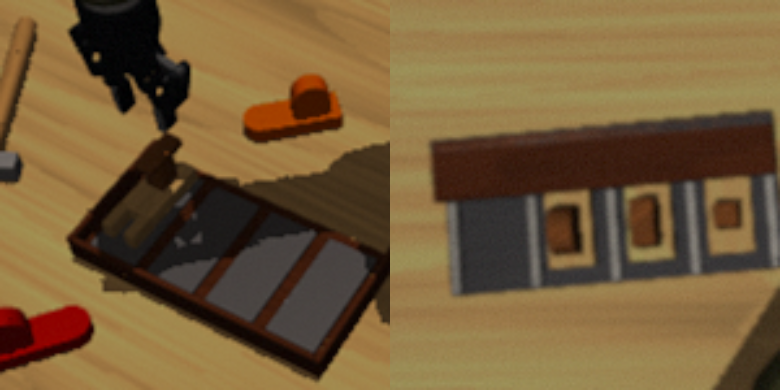

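Three blocks are home and the gripper is above the forked handle. Lowering in two stages.

Emit:
move_arm(
  moves=[
    [0.5,0.5,10,0],
    [0.5,0.5,28,0],
    [0.5,0.5,45,0],
    [0.5,0.5,57,0],
    [0.5,0.5,65,0],
    [0.5,0.5,65,0],
  ],
)

```text
time_s: 34.2
position: [0.543, -0.3298, 0.0722]
tool_rot: [[1.0, 0.009, -0.001], [0.009, -1.0, 0.001], [-0.001, -0.001, -1.0]]
ft_force: [0.1, -1.0, 0.3]
grip_width: 0.0469
```

Run:
```python
from plan import *
a=env.get_image("scene"); 
x,y,f=handle(BL["forked"])
print(rel(x,y,.047,f),env.observe()["ft_force"])
cv2.imwrite("pics/c9.png",cv2.resize(a[90:210,130:270,::-1],None,fx=4,fy=4,interpolation=cv2.INTER_CUBIC))
```

```text
[0.3, -0.8, 26.2, 0.0002] [ 0.28972502 -0.80435429  0.29334381]
```

View pics/c9.png

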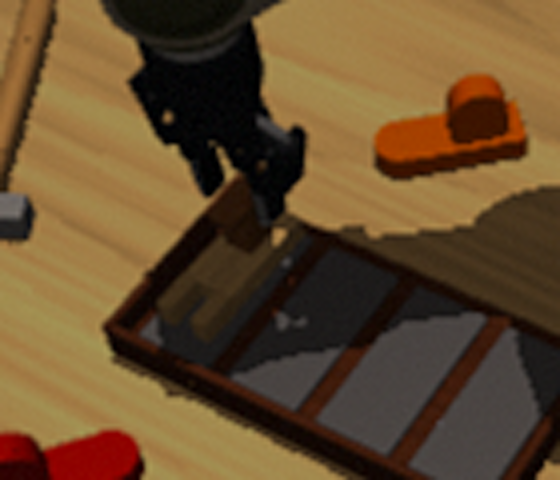

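The fingers are on both sides of the cap.

Emit:
move_arm(
  moves=[
    [0,-0.5,6,0],
    [0,-0.5,14,0],
    [0,-0.5,20,0],
    [0,-0.5,25,0],
    [0,-0.5,25,0],
  ],
)

```text
time_s: 34.75
position: [0.543, -0.3294, 0.0474]
tool_rot: [[1.0, 0.009, -0.001], [0.009, -1.0, 0.001], [-0.001, -0.001, -1.0]]
ft_force: [-1.3, -0.0, 0.3]
grip_width: 0.0469
```

Emit:
move_arm(
  grip=1,
  grip_force=50,
  moves=[
    [0,0,0,0],
    [0,0,0,0],
    [0,0,0,0],
    [0,0,0,0],
    [0,0,0,0],
    [0,0,0,0],
  ],
)

```text
time_s: 35.35
position: [0.5435, -0.3298, 0.0487]
tool_rot: [[1.0, 0.009, 0.001], [0.009, -1.0, -0.001], [0.001, 0.001, -1.0]]
ft_force: [-0.4, -0.5, 2.3]
grip_width: 0.0235
```

Run:
```python
from plan import *
x,y,f=lane(117,-52)
print(rel(x,y,.155,f))
```

```text
[-88.9, -654.0, -106.7, -0.0601]
```

Emit:
move_arm(
  moves=[
    [0,0,-10,0],
    [0,0,-30,0],
    [0,0,-55,0],
    [0,0,-80,0],
    [-1,-8,-98,0],
    [-4,-32,-106,-0.02],
    [-9,-65,-106,-0.04],
    [-14,-103,-106,-0.06],
    [-19,-143,-106,-0.06],
    [-25,-183,-106,-0.06],
    [-30,-223,-106,-0.06],
    [-36,-263,-106,-0.06],
    [-41,-303,-106,-0.06],
    [-47,-343,-106,-0.06],
    [-52,-383,-106,-0.06],
    [-58,-423,-106,-0.06],
    [-63,-463,-106,-0.06],
    [-68,-500,-106,-0.06],
    [-72,-530,-106,-0.06],
    [-75,-550,-106,-0.06],
  ],
)

```text
time_s: 37.35
position: [0.4625, 0.2217, 0.1546]
tool_rot: [[0.998, 0.071, -0.001], [0.071, -0.998, 0.0], [-0.0, -0.0, -1.0]]
ft_force: [-0.1, -1.1, -2.0]
grip_width: 0.0237
```

Run:
```python
from plan import *
x,y,f=lane(117,-52)
print(rel(x,y,.155,f))
```

```text
[-6.6, -102.5, -0.3, 0.0016]
```

Emit:
move_arm(
  moves=[
    [-1,-12,0,0],
    [-2,-35,0,0],
    [-4,-62,0,0.001],
    [-6,-85,0,0.001],
    [-6.6,-98,0,0.001],
    [-6.6,-103,0,0.001],
    [-6.6,-103,0,0.001],
    [-6.6,-103,0,0.001],
  ],
)

```text
time_s: 38.15
position: [0.45, 0.3211, 0.1543]
tool_rot: [[0.998, 0.067, -0.0], [0.067, -0.998, -0.0], [-0.0, 0.0, -1.0]]
ft_force: [-0.1, 1.4, -3.4]
grip_width: 0.0234
```

Run:
```python
from plan import *
for n in("scene","top"):
    im=env.get_image(n); cv2.imwrite(f"pics/{n}10.png",im[:,:,::-1])
x,y,f=lane(117,-52)
print(rel(x,y,.0407,f),env.observe()["ft_force"])
a=cv2.imread("pics/scene10.png");t=cv2.imread("pics/top10.png")
cv2.imwrite("pics/c10.png",np.hstack([cv2.resize(a[130:290,290:450],None,fx=2.5,fy=2.5),cv2.resize(t[140:300,110:270],None,fx=2.5,fy=2.5)]))
```

```text
[-1.2, -2.4, 113.7, -0.0022] [-0.00770386 -0.89657515 -1.78754833]
```

View pics/c10.png

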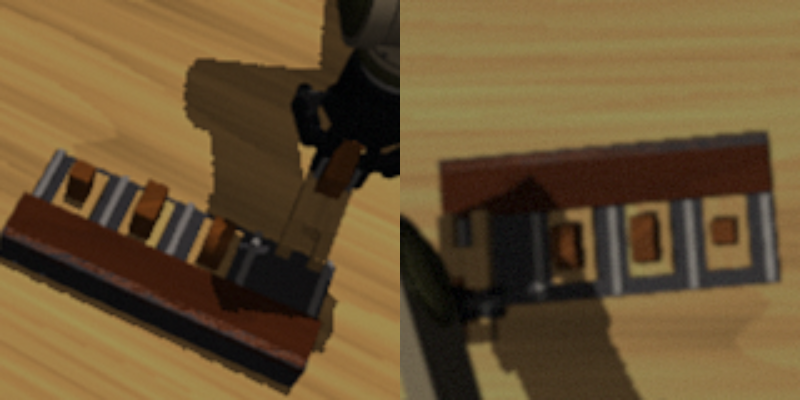

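Emit:
move_arm(
  moves=[
    [0,-1,10,-0.002],
    [-0.5,-2,30,-0.002],
    [-0.5,-2.3,55,-0.002],
    [-0.5,-2.3,78,-0.002],
    [-0.5,-2.3,95,-0.002],
    [-0.5,-2.3,106,-0.002],
    [-0.5,-2.3,110,-0.002],
    [-0.5,-2.3,112,-0.002],
    [-0.5,-2.3,113,-0.002],
    [-0.5,-2.3,114,-0.002],
    [-0.5,-2.3,115,-0.002],
    [-0.5,-2.3,115,-0.002],
  ],
)

```text
time_s: 39.45
position: [0.4495, 0.3244, 0.0406]
tool_rot: [[0.998, 0.07, 0.002], [0.07, -0.998, 0.001], [0.002, -0.001, -1.0]]
ft_force: [-1.6, -1.4, 6.1]
grip_width: 0.0236
```

Emit:
move_arm(
  moves=[
    [3,0,0,0],
    [8,0,0,0],
    [14,0,0,0],
    [20,0,0,0],
    [26,0,0,0],
    [32,0,0,0],
    [38,0,0,0],
    [43,0,0,0],
    [46,0,0,0],
    [48,0,0,0],
    [49,0,0,0],
    [50,0,0,0],
    [50,0,0,0],
  ],
)

```text
time_s: 40.75
position: [0.4991, 0.328, 0.0406]
tool_rot: [[0.998, 0.07, 0.001], [0.07, -0.998, 0.001], [0.001, -0.001, -1.0]]
ft_force: [-2.9, -0.6, 6.5]
grip_width: 0.0234
```

Emit:
move_arm(
  moves=[
    [1,0,0,0],
    [2,0,0,0],
    [3,0,0,0],
    [4,0,0,0],
    [4,0,0,0],
  ],
)

```text
time_s: 41.25
position: [0.5007, 0.3281, 0.0406]
tool_rot: [[0.998, 0.07, -0.004], [0.07, -0.998, -0.0], [-0.004, 0.0, -1.0]]
ft_force: [-14.0, -2.3, 12.5]
grip_width: 0.0232
```

Emit:
move_arm(
  moves=[
    [1,0,0,0],
    [1.5,0,0,0],
    [1.5,0,0,0],
    [1.5,0,0,0],
  ],
)

```text
time_s: 41.65
position: [0.5007, 0.328, 0.0406]
tool_rot: [[0.997, 0.071, -0.007], [0.07, -0.998, -0.001], [-0.007, 0.001, -1.0]]
ft_force: [-21.2, -2.6, 16.9]
grip_width: 0.0232
```

Emit:
move_arm(
  moves=[
    [-1,0,0,0],
    [-2,0,0,0],
    [-2.5,0,0,0],
    [-2.5,0,0,0],
  ],
)

```text
time_s: 42.05
position: [0.5008, 0.3281, 0.0406]
tool_rot: [[0.998, 0.07, -0.002], [0.07, -0.998, -0.0], [-0.002, -0.0, -1.0]]
ft_force: [-8.0, -1.0, 8.9]
grip_width: 0.0237
```

Emit:
move_arm(
  grip=0.45,
  moves=[
    [0,0,0,0],
    [0,0,0,0],
    [0,0,0,0],
    [0,0,0,0],
    [0,0,0,0],
    [0,0,-5,0],
    [0,0,-15,0],
    [0,0,-35,0],
    [0,0,-60,0],
    [0,0,-85,0],
    [0,0,-110,0],
    [0,0,-130,0],
    [0,-15,-150,0],
    [0,-35,-160,0],
    [0,-60,-160,0],
    [0,-90,-160,0],
    [0,-115,-160,0],
    [0,-130,-160,0],
    [0,-135,-160,0],
    [0,-135,-160,0],
  ],
)

```text
time_s: 44.05
position: [0.4924, 0.4628, 0.1997]
tool_rot: [[0.998, 0.07, 0.0], [0.07, -0.998, 0.0], [0.0, -0.0, -1.0]]
ft_force: [0.8, -1.0, 0.0]
grip_width: 0.0468
```

Run:
```python
from plan import *
for n in("scene","top"):
    im=env.get_image(n); cv2.imwrite(f"pics/{n}11.png",im[:,:,::-1])
a=cv2.imread("pics/scene11.png");t=cv2.imread("pics/top11.png")
print(env.observe()["time_s"])
cv2.imwrite("pics/c11.png",np.hstack([cv2.resize(a[180:290,280:435],(500,355),interpolation=2),cv2.resize(t[180:275,115:270],(300,184),interpolation=2)]) if 0 else cv2.resize(a[180:290,280:435],None,fx=5,fy=5,interpolation=2))
cv2.imwrite("pics/c12.png",cv2.resize(t[185:270,115:270],None,fx=5,fy=5,interpolation=2))
```

```text
44.15
```

View pics/c11.png

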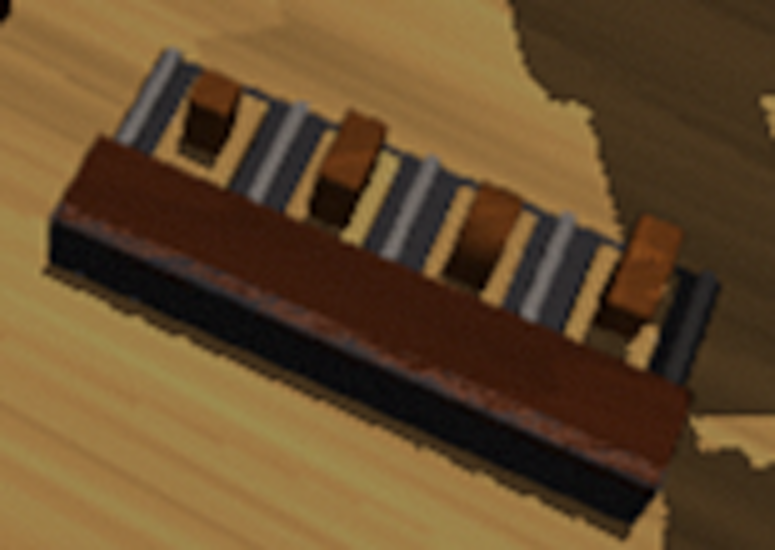

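View pics/c12.png

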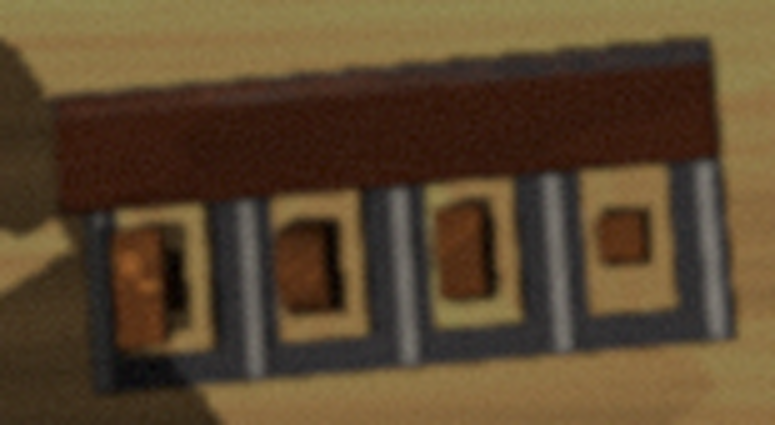

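Run:
```python
from plan import *
c,s=np.cos(COVER[2]),np.sin(COVER[2])
def W(x,y,z): return [COVER[0]+(c*x-s*y)/1e3,COVER[1]+(s*x+c*y)/1e3,z/1e3]
for y in(-117,-39,39,117):
    for ox in(3,-3): print(y,ox,np.round((proj("top",W(ox-60,y,30))[0]-[115,185]+.5)*5-.5,1), "floor edge",np.round((proj("top",W(-75,y,10))[0]-[115,185]+.5)*5-.5,1))
```

```text
-117 3 [636.2 309.9] floor edge [642.  346.1]
-117 -3 [637.1 321.9] floor edge [642.  346.1]
-39 3 [481.7 323.2] floor edge [489.9 359.2]
-39 -3 [482.6 335.2] floor edge [489.9 359.2]
39 3 [327.3 336.5] floor edge [337.9 372.2]
39 -3 [328.1 348.5] floor edge [337.9 372.2]
117 3 [172.9 349.8] floor edge [185.9 385.3]
117 -3 [173.6 361.8] floor edge [185.9 385.3]
```

```bash
python3 -c "
from rig import env
print(env.close_job())"
```

```text
the job is handed in; nothing more can be done
None
```

All four blocks are in the steel rack in mirrored order, and I handed the job in at about 44 s of the 115 s allowed. Counting from the lane nearest the bench rack, the order is pointed, square, round, forked.

- **Placing:** I gripped each block by its handle and laid it on the lane floor. I then slid it in until it stopped dead at the back stop, with the horizontal contact force rising to 18–21 N. I eased the push, opened the gripper and lifted clear.
- **Final check:** the last pictures show each block centred and straight in its own lane, nose under the board and handle towards the robot, with the gripper well clear. The rear edges sit alike within about 1 mm.
- **Small disagreement:** the rear edges lie about 2 mm short of where contact with the stop would put them, giving an origin near x = 1 mm. That is within the 0–3 mm home band and about the camera accuracy, and all four felt firmly home, so I left them.
- **Look-alikes:** I did not touch the orange or the red look-alike.

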